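Screw the filler cap home on the bench oil tank

TASK

The black filler cap of the larger oil tank has only been set on its neck, with its lugs lying on top of the thread. Turn it back (anticlockwise seen from above) until it drops into the thread, then screw it forward (clockwise) until it is fully home against its stop, and let go. Leave the smaller tank, which is already closed, alone.

Things in the scene. Friction and masses are not known exactly. Their poses are not given: they have to be found in the camera images.
- cap: Round black plastic cap, 58 mm diameter, 30 mm high, 90 g, loose, open below. Origin: centre of its lower edge; z up. Three lugs inside, at 0, 120, 240 degrees about z (the first along x), under three grey ribs on its top. Starts with its lower edge 154.5 mm above the bench, 32 to 75 degrees clockwise of its drop angle. It does not follow by itself in a firm grip: lower it as it sinks.
- tank: Larger grey steel oil tank, immovable: 120 mm diameter, 106 mm to the shoulder, 140 mm square foot; 40 mm diameter neck up to 162 mm. Origin: centre of underside, on the bench; z up. Three gaps in the neck's 50 mm diameter thread, at 0, 120, 240 degrees about z (first along x), in line with steel ribs on the shoulder. The cap drops in with its lugs within 12 degrees of the gaps.
- neck (a point): Point on the neck's axis, 140 mm above the bench. The cap's lower edge lies 14.5 mm above it at the start, 4 mm above once dropped in, 1 mm below when home. From the drop angle the screw turns clockwise: level for 25 degrees, sinks 5 mm evenly up to 80, meets a stop at 88. Another stop blocks turning back more than 12 degrees past the drop angle.
- small_tank: The smaller oil tank, a bystander: grey steel, 84 mm diameter, 100 mm square foot, closed black 38 mm diameter cap with its top 122 mm above the bench. Immovable. Origin: centre of its underside, z up. Stands 0.26 to 0.51 m to the left or right of the large tank.
Things that resemble listed ones, but are neither listed nor needed, are in the scene too. Of the things shaped like the cap, the black one is meant.

How it is judged:
On the way:
1. the cap has dropped into the thread: its lower edge is no more than 7 mm above where it is when fully home, upright and on the neck's axis within 5 mm (z of cap in the frame of tank between 0.13 and 0.146 m and horizontal distance between cap and neck below 0.005 m and angle between cap's own z axis and vertical below 0.12 rad), for 0.1 s.
At the end, for the whole second after the job is handed in: The cap is screwed home on the large tank: its lower edge within 1.4 mm of its lowest place (the last 20 degrees or so of the turn), on the neck's axis within 5 mm, upright within 0.1 rad, released and at rest (z of cap in the frame of tank between 0.136 and 0.1404 m and horizontal distance between cap and neck below 0.005 m and angle between cap's own z axis and vertical below 0.1 rad and linear speed of cap below 0.01 m/s and angular speed of cap below 0.1 rad/s); the robot touches nothing.
It fails at once if the robot pushes against the smaller tank with more than 5 N (contact force between any of the fingers, the arm and small_tank above 5 N).
It also fails if it takes over 38 s, if anything falls off the work surface, if the arm or the gripper's body presses on something with over 40 N, if the wrist force passes 120 N, or if a joint passes its speed limit or range.

ROBOT

A 7-joint arm with a two-finger parallel gripper is mounted at the origin on the work surface. World frame = base frame: x ahead of the robot, y to its left, z up, the work surface at z = 0. Lengths are in m, angles in rad, forces in N, time in s.
With the tool pointing down it reaches from about 0.425 to 1.025 m from the base axis. Payload 9.4 kg.
Tool frame: the origin (TCP) lies midway between the tips of the shut fingers; the grasp point (between the pads) lies behind it (bot.hold_point_z is the z of the grasp point in the tool frame, in m); z points along the fingers, y is the line along which they close (so a half turn about z gives the same grasp; the last joint's range is limited). The gripper opens to 93 mm and grips with 3 to 60 N. Pads are 15 mm wide; open, the fingers measure 128 mm over their backs; the gripper's body (75 mm by 188 mm) begins 65 mm behind the grasp point.
Start: joints at [1.225, 0.599, -0.003, 1.599, 0.002, 0.943, -0.08], TCP at [0.193, -0.699, 0.219] pointing down, gripper open.
Joint ranges: [-2.57, 2.57], [-0.35, 1.97], [-1.29, 1.29], [0.11, 2.56], [-1.05, 4.19], [0.11, 1.86], [-2.63, 2.63]. Speed limits (rad/s): [2.22, 2.22, 3.01, 3.01, 3.14, 3.14, 3.14].

INTERFACE

Orientations are given as [roll, pitch, yaw] about the fixed x, y, z axes, in that order (R = Rz(yaw) Ry(pitch) Rx(roll)).
In Python, from workcell import bot, snapshot, finder gives the robot as it stands. The module is installed in compiled form; this text tells all that it offers.
- The arm moves only by the tool arm_command, never from a script. Its argument "steps" is a list of rows, each a list of 7 numbers: the shift along the tool's x, y, z in cm, then the turn, a rotation vector about the tool's x, y, z in degrees, then the gripper's target within -1 to 1 (shut at 1, half-way at 0, fully open at -1). In form: [[x, y, z, wx, wy, wz, hand], ...]. A call has 1 to 20 rows; each row is the pose to reach, as a shift and turn from the pose commanded when the call began, along the tool's axes at that moment; what a row does not reach only later rows make up. A row lasts 1/12 s, in which the tool goes at most 41.7 mm and 7.16 degrees, less where a joint would pass 70% of its speed; a pose out of reach is approached as far as the arm can. A call with a gripper value outside its range is refused whole. The fingers move at their own pace and stop on an object; "grip_force" is the grip in N (left out, the last holds). Time passes only in rows, so rows that repeat a pose let the fingers close. It gives the time, the measured TCP pose, the force, the opening and the grip force at its end, in the units of the state.
- bot.get_state(): the state, without advancing time (a new reading comes with each control period).
- snapshot(name): name is "scene" or "side" or "wrist"; returns a dict with "frame" (400x640x3 uint8, blue, green, red), "K" (3x3 intrinsics, pixels), "rvec" (rotation vector, rad) and "tvec" (3), from world to camera coordinates, as OpenCV has them. Camera axes: x right, y down, z forward; pixel columns grow to the right and rows downward; lengths in m; the calibration is good to about 2 mm. A picture is of the moment at which its call begins. There is no depth.
- bot.job_done(): hands the job in; it is judged then, once.
Trained networks look in the newest picture that a camera, given by its name, has taken for a name from the list of things; names that differ only in an ending like _2 or _b are one class to them, and where a whole thing is asked for, a point or a joint stands for the part that bears it (a point fixed in the world has none). Each returns a list of dicts, best first, with "score" (0 to 1); they miss things now and then, are a little off and sometimes report something else, mostly with a low value. They report only what shows in the picture. A call takes as long as a camera call. They do not tell look-alikes from the thing itself.
- finder.boxes_of(name, camera): "extent" ([left, top, right, bottom] in pixels, round what is visible of it).
- finder.silhouettes(name, camera): "pixels" (400x640 bool, what is visible of it) and "extent" ([left, top, right, bottom] in pixels, round what is visible of it).
- finder.place_of(name, camera): "position" ([row, column] in pixels: a listed point, or the origin of a listed thing).
The state is a dict: "clock": time; "joint_positions": joint angles; "joint_velocities": joint speeds; "joint_torque": joint torques, N m; "eef_pos": TCP position; "eef_rot": TCP orientation; "wrist_force": force on the tool from outside, world axes, zero at the start; "ft_torque": the same for the moment, N m; "opening": opening from 0.0 (shut) to 1.0 (fully open); "finger_force": force on a finger pad.
Only numpy, scipy, OpenCV 4.12 (cv2) and the standard library are available. Lean on these libraries where they do the work, as an engineer would, in place of code of your own. Each camera call takes 0.05 s, during which the arm holds its last target. There are 200 camera calls.

## Working session

There is one attempt and no reset: what is moved stays moved. The work goes in short steps, Python scripts to look and compute and a tool call to move; the robot and the scene stay as the last step left them, time stands still between calls to the robot, and variables do not carry over. Pictures are saved under pics/ and viewed, at most 10 in all, crops included, and the job is handed in when it is done.

Besides the shell and the picture viewer there is one more tool, called in YAML: its name, and indented under it one key for each argument. arm_command: Moves the arm, as the interface text tells. Its arguments: {"type":"object","properties":{"steps":{"type":"array"},"grip_force":{"type":"number"}},"required":["steps"]}

```bash
mkdir -p pics
cat > h.py <<'E'
import numpy as np, cv2
from workcell import bot, snapshot, finder
def ray(s,u,v):
    R=cv2.Rodrigues(np.array(s['rvec'],float))[0];t=np.array(s['tvec'],float).ravel()
    d=R.T@np.linalg.inv(np.array(s['K'],float))@np.array([u,v,1.]);return -R.T@t,d
def atz(s,u,v,z):
    o,d=ray(s,u,v);return o+d*(z-o[2])/d[2]
def proj(s,p):
    return cv2.projectPoints(np.atleast_2d(np.array(p,float)),np.array(s['rvec'],float),np.array(s['tvec'],float),np.array(s['K'],float),None)[0][:,0]
E
python3 - <<'E'
from h import *
ims=[]
for c in ("scene","side"):
    s=snapshot(c); ims.append(s['frame']); cv2.imwrite(f'pics/{c}0.png',s['frame'])
    print(c,'cam',ray(s,0,0)[0].round(3))
    for n,z in(("cap",.1545),("tank",0),("neck",.14),("small_tank",0)):
        for r in finder.place_of(n,c)[:3]:
            v,u=r['position'];print(n,round(r['score'],2),[round(u),round(v)],atz(s,u,v,z).round(3))
E
```

```text
scene cam [ 0.805 -0.225  0.786]
cap 0.97 [356, 153] [0.486 0.181 0.154]
cap 0.8 [308, 158] [0.428 0.098 0.154]
cap 0.7 [402, 241] [0.686 0.099 0.154]
tank 0.61 [354, 198] [0.503 0.179 0.   ]
neck 0.6 [355, 161] [0.493 0.173 0.14 ]
small_tank 0.68 [230, 304] [ 0.512 -0.196  0.   ]
side cam [-0.003  0.624  0.642]
cap 0.94 [273, 208] [0.489 0.184 0.154]
cap 0.84 [228, 237] [0.485 0.289 0.154]
cap 0.66 [336, 310] [0.255 0.286 0.154]
tank 0.76 [279, 267] [0.492 0.172 0.   ]
neck 0.81 [275, 215] [0.487 0.182 0.14 ]
small_tank 0.85 [380, 189] [ 0.507 -0.197  0.   ]
```

View pics/scene0.png

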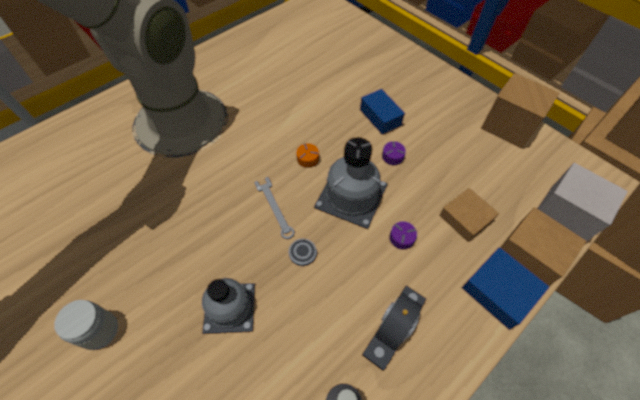

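View pics/side0.png

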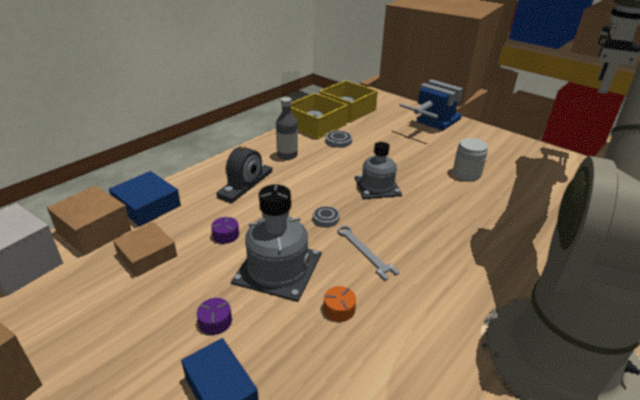

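Candidates in the scene image are: the black cap on the large tank at (357,152), the orange cap at (308,155), purple caps at (394,153) and (403,235), and the small tank's black cap at (219,290). By the description it is the black one at (357,152). I'll check that with a rectified close crop: the cap top at z=184.5 mm and the shoulder at z=106 mm.

```bash
cat >> h.py <<'E'
def rect(s,c,z,half,n=300):
    # top-down view: column = +x, up = +y
    w=np.array([[c[0]-half,c[1]+half,z],[c[0]+half,c[1]+half,z],[c[0]+half,c[1]-half,z],[c[0]-half,c[1]-half,z]])
    H=cv2.getPerspectiveTransform(proj(s,w).astype(np.float32),np.float32([[0,0],[n,0],[n,n],[0,n]]))
    return cv2.warpPerspective(s['frame'],H,(n,n),flags=cv2.INTER_CUBIC)
def stretch(a,g): return np.clip(a.astype(float)*g,0,255).astype(np.uint8)
E
python3 - <<'E'
from h import *
c=[.488,.182];rows=[[],[]]
for cam in("scene","side"):
    s=snapshot(cam)
    a=stretch(rect(s,c,.1845,.04),2);b=stretch(rect(s,c,.106,.075),1.3)
    cv2.circle(a,(150,150),int(29/40*150),(0,255,0),1);cv2.circle(b,(150,150),120,(0,255,0),1)
    rows[0].append(a);rows[1].append(b)
cv2.imwrite('pics/rect.png',np.vstack([np.hstack(r) for r in rows]))
E
```

```text
(no output)
```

View pics/rect.png

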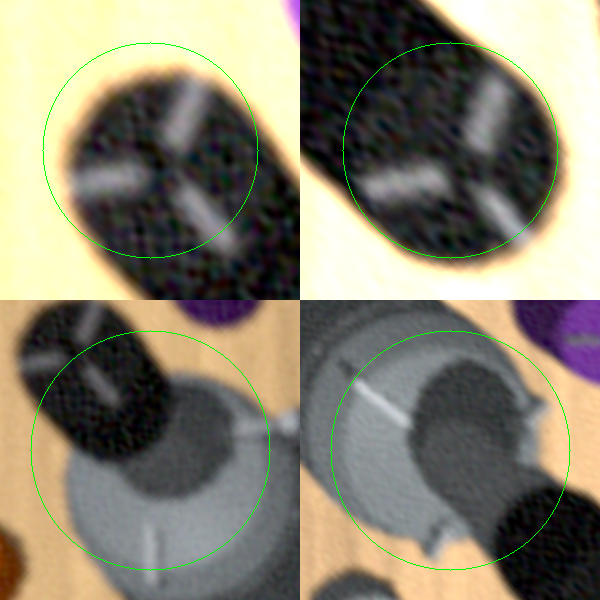

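The cap choice is confirmed: black, three grey ribs, on the large tank. Its rib junction is around (163,166) and (168,172) in the top panels, so the axis is about (0.492, 0.177). The shoulder ribs show poorly from here, so I'll go closer with the wrist camera.

```bash
cat >> h.py <<'E'
from scipy.spatial.transform import Rotation as Rn
def tool():
    s=bot.get_state();r=np.array(s['eef_rot'],float)
    R=Rn.from_euler('xyz',r).as_matrix() if r.size==3 else None
    return np.array(s['eef_pos']),R,s
def shift(goal): # goal TCP world -> tool cm
    p,R,_=tool();return (R.T@(np.array(goal)-p)*100).round(2)
E
python3 - <<'E'
from h import *
p,R,s=tool();print(p,s['eef_rot'],R.round(3).tolist(),s['clock'],bot.hold_point_z,s['opening'])
w=snapshot('wrist');o,d=ray(w,320,200);print('cam in tool',(R.T@(o-p)).round(3),'axis',(R.T@d).round(3),'xdir',(R.T@(ray(w,321,200)[1]-d)).round(5),w['K'])
for g in([.50,-.25,.32],[.46,.177,.33],[.492,.177,.33]):print(g,shift(g))
E
```

```text
[ 0.19250661 -0.69895584  0.21861325] [-3.14156252e+00  6.07142087e-05  2.68789309e-01] [[0.964, 0.266, -0.0], [0.266, -0.964, 0.0], [-0.0, -0.0, -1.0]] 0.6 -0.0188 1.0007137986479469
cam in tool [ 0.067 -0.    -0.166] axis [-0.246  0.012  0.969] xdir [ 0.       0.00279 -0.     ] [[358.89658753   0.         316.10561324]
 [  0.         358.89658753 196.9227836 ]
 [  0.           0.           1.        ]]
[0.5, -0.25, 0.32] [ 41.57 -35.12 -10.14]
[0.46, 0.177, 0.33] [ 49.05 -77.34 -11.14]
[0.492, 0.177, 0.33] [ 52.14 -76.49 -11.14]
```

arm_command:
  steps:
    - [41.5,-35,-10,0,0,-94,-1]
    - [41.5,-35,-10,0,0,-94,-1]
    - [41.5,-35,-10,0,0,-94,-1]
    - [41.5,-35,-10,0,0,-94,-1]
    - [41.5,-35,-10,0,0,-94,-1]
    - [41.5,-35,-10,0,0,-94,-1]
    - [41.5,-35,-10,0,0,-94,-1]
    - [41.5,-35,-10,0,0,-94,-1]
    - [41.5,-35,-10,0,0,-94,-1]
    - [41.5,-35,-10,0,0,-94,-1]
    - [41.5,-35,-10,0,0,-94,-1]
    - [41.5,-35,-10,0,0,-94,-1]
    - [41.5,-35,-10,0,0,-94,-1]
    - [52,-76.5,-8,0,0,-94,-1]
    - [52,-76.5,-8,0,0,-94,-1]
    - [52,-76.5,-8,0,0,-94,-1]
    - [52,-76.5,-8,0,0,-94,-1]
    - [52,-76.5,-8,0,0,-94,-1]
    - [52,-76.5,-8,0,0,-94,-1]
    - [52,-76.5,-8,0,0,-94,-1]

```text
clock: 2.32
eef_pos: [0.4914, 0.0335, 0.3049]
eef_rot: [3.141, 0.001, 1.909]
wrist_force: [0.9, -0.3, 0.1]
opening: 0.999
finger_force: 0.0
```

arm_command:
  steps:
    - [13.4,4.7,0,0,0,0,-1]
    - [13.4,4.7,0,0,0,0,-1]
    - [13.4,4.7,0,0,0,0,-1]
    - [13.4,4.7,0,0,0,0,-1]
    - [13.4,4.7,0,0,0,0,-1]
    - [13.4,4.7,0,0,0,0,-1]

```text
clock: 2.82
eef_pos: [0.4913, 0.1745, 0.3046]
eef_rot: [-3.141, 0.0, 1.912]
wrist_force: [-0.3, 0.1, -0.2]
opening: 1.0
finger_force: 0.0
```

Run:
```python
from h import *
p,R,s=tool();print(p,s['eef_rot'],np.round(s['joint_positions'],2),s['clock'])
w=snapshot('wrist');c=[.492,.177]
for n,z in(("cap",.1545),("neck",.14)):
    for r in finder.place_of(n,'wrist')[:2]:
        v,u=r['position'];print(n,round(r['score'],2),atz(w,u,v,z).round(4))
a=stretch(rect(w,c,.1845,.04),2);b=stretch(rect(w,c,.106,.085),1.3)
cv2.circle(a,(150,150),109,(0,255,0),1);cv2.circle(b,(150,150),106,(0,255,0),1)
top=np.hstack([a,b]);f=cv2.resize(w['frame'],(480,300));f=np.hstack([f,np.zeros((300,120,3),np.uint8)])
cv2.imwrite('pics/w1.png',np.vstack([top,f]));cv2.imwrite('pics/w1raw.png',w['frame'])
np.savez('w1.npz',**w)
```

```text
[0.49132431 0.17448327 0.30458712] [-3.14143179e+00  7.15581309e-05  1.91186144e+00] [ 0.07  0.32 -0.68  1.93  0.24  0.97 -0.38] 2.8167
cap 0.84 [0.5917 0.2002 0.1545]
cap 0.56 [0.492  0.1748 0.1545]
```

View pics/w1.png

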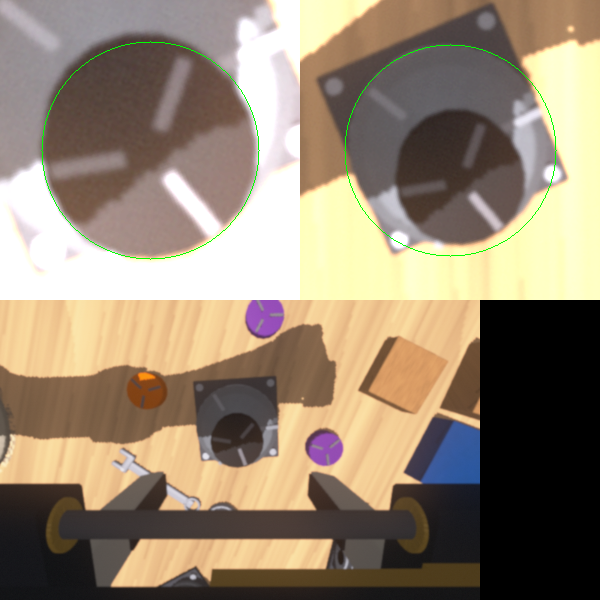

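The wrist view confirms the axis at about (0.492, 0.178). The cap ribs are at about 70° mod 120 and the shoulder ribs at about 21.5° mod 120. That means an anticlockwise turn of about 71.5°, which lies within the stated 32–75. I'll descend and grip gently.

arm_command:
  grip_force: 5
  steps:
    - [0.3,0.2,4,0,0,0,-1]
    - [0.3,0.2,8,0,0,0,-1]
    - [0.3,0.2,11,0,0,0,-1]
    - [0.3,0.2,13,0,0,0,-1]
    - [0.3,0.2,14.5,0,0,0,-1]
    - [0.3,0.2,15.3,0,0,0,-1]
    - [0.3,0.2,15.3,0,0,0,-1]
    - [0.3,0.2,15.3,0,0,0,-1]

```text
clock: 3.63
eef_pos: [0.4928, 0.1765, 0.1519]
eef_rot: [-3.141, 0.0, 1.908]
wrist_force: [-0.1, -0.5, -0.5]
opening: 1.002
finger_force: 0.0
```

Run:
```python
from h import *
p,R,s=tool();print(p,s['eef_rot'],np.round(s['joint_positions'],2),s['clock'],s['wrist_force'])
for c in('scene','side'):
    w=snapshot(c)
    for r in finder.silhouettes('cap',c)[:3]:
        print(c,round(r['score'],2),np.round(r['extent']))
w=snapshot('side');o=w['frame'];u,v=proj(w,[.492,.178,.17])[0].astype(int)
a=cv2.resize(o[v-60:v+60,u-80:u+80],(800,600),interpolation=cv2.INTER_CUBIC);cv2.imwrite('pics/s1.png',stretch(a,1.5))
```

```text
[0.49280273 0.17653003 0.15192733] [-3.14148925e+00  1.98148646e-04  1.90822085e+00] [-0.05  0.51 -0.57  2.1   0.44  0.65 -0.58] 3.6333 [-0.0854303  -0.48355331 -0.50750178]
scene 0.92 [389. 223. 421. 251.]
scene 0.64 [297. 140. 321. 166.]
scene 0.61 [344. 135. 372. 167.]
side 0.83 [322. 289. 356. 322.]
side 0.78 [257. 186. 289. 217.]
side 0.62 [213. 218. 237. 245.]
```

View pics/s1.png

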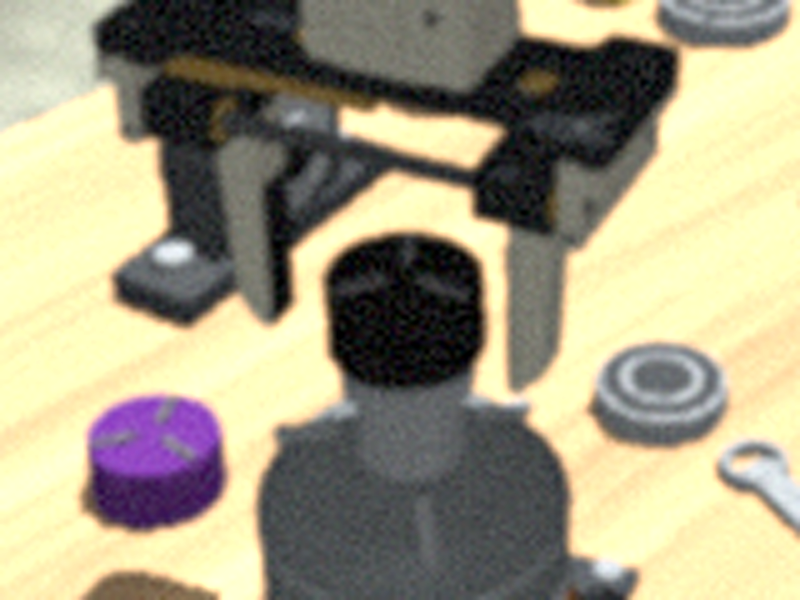

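The side view shows the open fingers straddling the cap: tips at crop (270,320) and (515,390), cap between them at (407,310). Closing gently.

arm_command:
  grip_force: 5
  steps:
    - [0,0,0,0,0,0,1]
    - [0,0,0,0,0,0,1]
    - [0,0,0,0,0,0,1]
    - [0,0,0,0,0,0,1]
    - [0,0,0,0,0,0,1]
    - [0,0,0,0,0,0,1]
    - [0,0,0,0,0,0,1]
    - [0,0,0,0,0,0,1]

```text
clock: 4.55
eef_pos: [0.4917, 0.1769, 0.1515]
eef_rot: [-3.14, 0.0, 1.91]
wrist_force: [-4.4, -0.4, 2.4]
opening: 0.628
finger_force: 5.0
```

arm_command:
  steps:
    - [0.03,-0.1,0,0,0,0,1]
    - [0.03,-0.1,0,0,0,0,1]
    - [0.03,-0.1,0,0,0,0,1]

```text
clock: 4.8
eef_pos: [0.4915, 0.177, 0.1516]
eef_rot: [3.142, 0.0, 1.909]
wrist_force: [-0.5, -0.9, 1.4]
opening: 0.63
finger_force: 5.0
```

arm_command:
  grip_force: 25
  steps:
    - [0,0,0,0,0,0,1]
    - [0,0,0,0,0,0,1]
    - [0,0,0,0,0,-5,1]
    - [0,0,0,0,0,-10,1]
    - [0,0,0,0,0,-15,1]
    - [0,0,0,0,0,-20,1]
    - [0,0,0,0,0,-25,1]
    - [0,0,0,0,0,-30,1]
    - [0,0,0,0,0,-35,1]
    - [0,0,0,0,0,-40,1]
    - [0,0,0,0,0,-45,1]
    - [0,0,0,0,0,-50,1]
    - [0,0,0,0,0,-55,1]
    - [0,0,0,0,0,-60,1]
    - [0,0,0,0,0,-65,1]
    - [0,0,0,0,0,-70,1]
    - [0,0,0,0,0,-71,1]
    - [0,0,0,0,0,-71,1]
    - [0,0,0,0,0,-71,1]

```text
clock: 6.38
eef_pos: [0.491, 0.1766, 0.1513]
eef_rot: [-3.141, -0.001, -3.137]
wrist_force: [-3.4, -2.1, -1.5]
opening: 0.627
finger_force: 25.0
```

Run:
```python
from h import *
p,R,s=tool();print(p,s['eef_rot'],np.round(s['joint_positions'],2),s['clock'],np.round(s['wrist_force'],1),np.round(s['ft_torque'],2))
rows=[]
for cam in("scene","side"):
    w=snapshot(cam);rows.append(np.hstack([stretch(rect(w,[.4915,.1775],.1845,.04),2.5),stretch(rect(w,[.4915,.1775],.106,.085),1.3)]))
cv2.imwrite('pics/r2.png',np.vstack(rows))
```

```text
[0.49097755 0.17663336 0.15126379] [-3.14091427e+00 -1.15465998e-03 -3.13742126e+00] [ 0.17  0.6  -0.91  2.09  0.69  0.78  0.4 ] 6.3833 [-3.4 -2.1 -1.5] [-0.46  0.55  0.04]
```

View pics/r2.png

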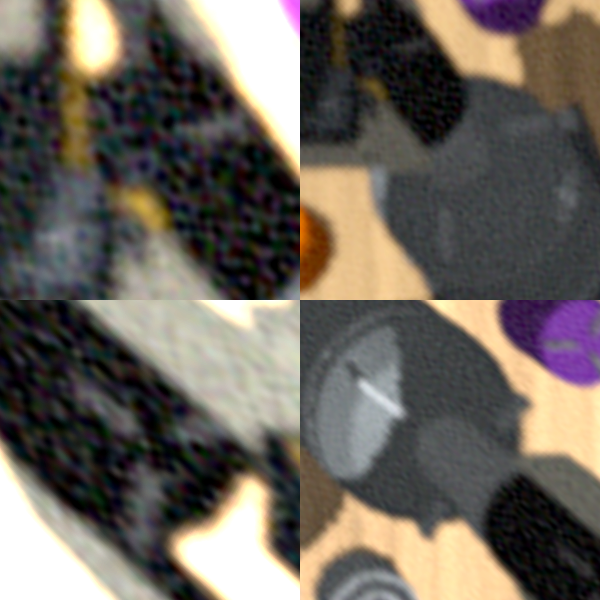

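The ribs now show at about 20°, 140° and 265° (scene (185,130)–(240,120), side (95,390)–(125,415)), in line with the shoulder ribs. Lowering to drop in.

arm_command:
  steps:
    - [0,0,0.2,0,0,0,1]
    - [0,0,0.4,0,0,0,1]
    - [0,0,0.5,0,0,0,1]
    - [0,0,0.5,0,0,0,1]

```text
clock: 6.82
eef_pos: [0.4909, 0.1766, 0.1465]
eef_rot: [-3.14, -0.001, -3.136]
wrist_force: [-3.2, -3.4, 0.7]
opening: 0.625
finger_force: 25.0
```

arm_command:
  steps:
    - [0,0,0.2,0,0,0,1]
    - [0,0,0.4,0,0,0,1]
    - [0,0,0.5,0,0,0,1]
    - [0,0,0.55,0,0,0,1]
    - [0,0,0.55,0,0,0,1]

```text
clock: 7.23
eef_pos: [0.4909, 0.1766, 0.1415]
eef_rot: [-3.14, -0.0, -3.136]
wrist_force: [-5.4, -4.8, 7.4]
opening: 0.627
finger_force: 25.0
```

arm_command:
  steps:
    - [0.07,-0.07,0,0,0,0,1]
    - [0.07,-0.07,0,0,0,5,1]
    - [0.07,-0.07,0,0,0,10,1]
    - [0.07,-0.07,0,0,0,15,1]
    - [0.07,-0.07,0,0,0,20,1]
    - [0.07,-0.07,0,0,0,25,1]
    - [0.07,-0.07,0.05,0,0,30,1]
    - [0.07,-0.07,0.09,0,0,35,1]
    - [0.07,-0.07,0.13,0,0,40,1]
    - [0.07,-0.07,0.18,0,0,45,1]
    - [0.07,-0.07,0.18,0,0,45,1]

```text
clock: 8.15
eef_pos: [0.4906, 0.1766, 0.1395]
eef_rot: [3.142, 0.001, 2.359]
wrist_force: [-4.0, -2.2, -0.3]
opening: 0.625
finger_force: 25.0
```

arm_command:
  steps:
    - [0,0,0.05,0,0,5,1]
    - [0,0,0.09,0,0,10,1]
    - [0,0,0.14,0,0,15,1]
    - [0,0,0.18,0,0,20,1]
    - [0,0,0.23,0,0,25,1]
    - [0,0,0.27,0,0,30,1]
    - [0,0,0.32,0,0,35,1]
    - [0,0,0.32,0,0,38,1]
    - [0,0,0.32,0,0,40,1]
    - [0,0,0.32,0,0,40,1]

```text
clock: 8.98
eef_pos: [0.491, 0.1767, 0.1363]
eef_rot: [3.141, 0.0, 1.666]
wrist_force: [-1.7, -1.3, -1.2]
opening: 0.623
finger_force: 25.0
```

Run:
```python
from h import *
p,R,s=tool();print(p,s['eef_rot'],s['clock'],np.round(s['wrist_force'],1),np.round(s['ft_torque'],2))
```

```text
[0.49096844 0.17669857 0.13627584] [3.14088999e+00 9.74156125e-05 1.66631936e+00] 8.9833 [-1.7 -1.3 -1.2] [-0.47  0.37  0.02]
```

arm_command:
  steps:
    - [0,0,0.03,0,0,3,1]
    - [0,0,0.03,0,0,6,1]
    - [0,0,0.03,0,0,8,1]
    - [0,0,0.03,0,0,8,1]

```text
clock: 9.32
eef_pos: [0.491, 0.1779, 0.1362]
eef_rot: [3.14, -0.001, 1.53]
wrist_force: [-3.2, 1.8, 1.7]
opening: 0.624
finger_force: 25.0
```

Run:
```python
from h import *
p,R,s=tool();print(p,s['eef_rot'],s['clock'],np.round(s['wrist_force'],1),np.round(s['ft_torque'],2))
```

```text
[0.49099426 0.17786092 0.13620516] [ 3.14025720e+00 -1.43816764e-03  1.52969983e+00] 9.3167 [-3.2  1.8  1.7] [0.27 0.59 0.71]
```

The moment about z rose from 0.02 to 0.71 N m, so the stop has been reached at the home height. I'll relieve the moment, open and lift.

arm_command:
  steps:
    - [0,0,0,0,0,-2,1]
    - [0,0,0,0,0,-2,1]
    - [0,0,0,0,0,-2,-1]
    - [0,0,0,0,0,-2,-1]
    - [0,0,0,0,0,-2,-1]
    - [0,0,0,0,0,-2,-1]
    - [0,0,0,0,0,-2,-1]
    - [0,0,0,0,0,-2,-1]
    - [0,0,-2,0,0,-2,-1]
    - [0,0,-5,0,0,-2,-1]
    - [0,0,-9,0,0,-2,-1]
    - [0,0,-13,0,0,-2,-1]
    - [0,0,-17,0,0,-2,-1]
    - [0,0,-17,0,0,-2,-1]
    - [0,0,-17,0,0,-2,-1]

```text
clock: 10.57
eef_pos: [0.4917, 0.1768, 0.3081]
eef_rot: [3.137, -0.001, 1.56]
wrist_force: [-0.6, -0.7, -0.3]
opening: 0.996
finger_force: 0.0
```

Run:
```python
from h import *
p,R,s=tool();print(p,s['clock'],s['opening'],np.round(s['wrist_force'],1))
w=snapshot('wrist');c=[.4915,.1775];z=.139
a=stretch(rect(w,c,.169,.04),2);cv2.circle(a,(150,150),109,(0,255,0),1)
s=snapshot('side');f=s['frame']
b=stretch(rect(s,c,.169,.04),2);cv2.circle(b,(150,150),109,(0,255,0),1)
s2=snapshot('scene');d=stretch(rect(s2,c,.169,.04),2);cv2.circle(d,(150,150),109,(0,255,0),1)
u,v=proj(s,[.4915,.1775,.15])[0].astype(int);e=stretch(cv2.resize(f[v-40:v+40,u-40:u+40],(300,300),interpolation=cv2.INTER_CUBIC),1.5)
cv2.imwrite('pics/end.png',np.vstack([np.hstack([a,b]),np.hstack([d,e])]))
```

```text
[0.49165171 0.17678463 0.30807111] 10.5667 0.9964120994187172 [-0.6 -0.7 -0.3]
```

View pics/end.png

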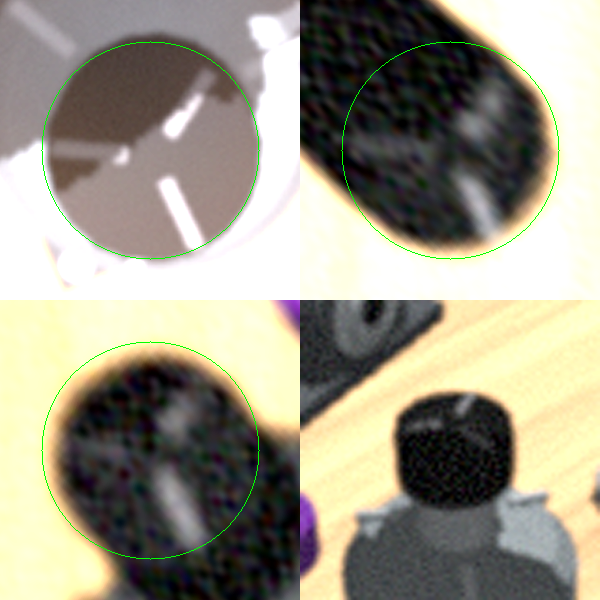

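The cap is low, upright and centred on the circle drawn at home height in all three views. Its ribs at about 56° mod 120 are about 86° past the drop angle, at the stop. Handing in.

```bash
python3 -c "
from workcell import bot
print(bot.job_done())"
```

```text
the job is handed in; nothing more can be done
None
```

The black cap dropped into the large tank's thread, was screwed clockwise to its stop and released. I handed the job in after about 10.6 s on the robot's clock; the hand-in returned no verdict, and the small tank was not approached closely.

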